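# Load a spacer over the fixture lip and bed it on the stop

## Task

Lay the loose steel spacer flat on the fixture's loading deck in front of the lip, lengthwise, and let go of it; then push it along the deck and over the raised lip so that it drops into the pocket under the blue bar, never carrying it over the lip. Push it on until you feel it bear on the brass stop, and hold it there for a second with a firm but gentle push of about 10 N, never more than 16 N, then let go and leave it lying there flat in the pocket. Leave the other things on the bench where they are.

Things in the scene. Friction and masses are not known exactly. Their poses are not given: they have to be found in the camera images.
- spacer: bright steel spacer plate, 60 (its x) x 46 (its y) x 14 mm (z), about 0.25 kg (differs by 25 %), two dark bolt holes drawn on top (not open); starts flat on the bench to the right of the fixture. Origin: centre of its underside, z up. Either end may lead. Sliding it along takes 1 to 4 N.
- fixture: low aluminium loading fixture fixed to the bench, 225 mm long (x) and 100 mm wide (y). Origin: at bench level under the middle of the lip's crest; x points along the pushing direction from deck to pocket, z up. Two grey guides, 8 mm above the deck, narrow the way from 66 mm at x = -32 mm to 50 mm at the lip.
- deck_mid (a point): point on the loading deck's flat top, 60 mm before the lip's crest (fixture x = -60 mm), 25 mm above the bench. The deck runs from fixture x = -115 to -8 mm, 100 mm wide. Axes as the fixture's.
- lip_crest (a point): middle of the dark steel lip's crest, 28 mm above the bench, 3 mm above the deck, straight over the fixture's origin. A ramp rises to it from fixture x = -8 to -1.5 mm; the crest is 3 mm wide, with a steep drop behind. A fingertip 4 to 5 mm above deck level clears it and still pushes the spacer's end in the pocket.
- pocket_floor (a point): point on the pocket floor 40 mm past the crest, 20 mm above the bench (5 mm below the deck). The pocket is 50 mm wide; its walls' tops are 12 mm above the deck. The spacer's top stands 9 mm above the deck when in the pocket.
- bar_mid (a point): middle of the top of the blue bar that crosses the pocket 42 to 58 mm past the crest, 57 mm above the bench; the bar is 6 mm thick, its underside 26 mm above the deck. It keeps the spacer from being put in from above.
- stop_unit: grey bracket fixed at the far end of the pocket, carrying the brass stop block (12 x 47 x 16 mm) on a setting screw. Origin: foot of the bracket, 105 mm past the crest, axes as the fixture's. How far the screw is set is not told: the block's front face is 68 to 90 mm past the crest, to be found by feel or sight. The block does not give; at contact the force rises.
- battery_block: red and black battery block, 63 x 60 x 74 mm, bystander; origin at its underside
- contactor_blue: blue contactor with an orange button, 48 x 56 x 75 mm, bystander; origin at its underside
- tape_measure: yellow tape measure, 32 x 71 x 61 mm, bystander; origin at its underside
- driver4: white finned driver block, 97 x 58 x 66 mm, bystander; origin at its underside
Not all that is in view belongs to the job. There is more than one size of the spacer; the job needs the middle-sized.

How it is judged:
By the outcome, as a careful person would: the job done as asked, in the order asked, and still so for the second after the job is handed in, with the robot touching nothing.
It also fails if it takes over 72 s, if anything falls off the work surface, if the arm or the gripper's body presses on something with over 40 N, if the wrist force passes 120 N, or if a joint passes its speed limit or range.

## Robot

A 7-joint arm with a two-finger parallel gripper is mounted at the origin on a cart in front of the work surface, level with it; the furniture and walls round the work are solid. World frame = base frame: x ahead of the robot, y to its left, z up, the work surface at z = 0. Lengths are in m, angles in degrees, forces in N, time in s.
With the tool pointing down it reaches from about 0.4 to 0.9 m from the base axis. Payload 5.5 kg.
Tool frame: the origin (TCP) lies between the finger pads; the fingertips stand ahead of it and the grasp point (between the pads) lies 8 mm behind it (r.tips_ahead is the z of the fingertips in the tool frame, in m); z points along the fingers, y is the line along which they close (so a half turn about z gives the same grasp; the last joint's range is limited). The gripper opens to 92 mm and grips with 3 to 60 N. Pads are 19 mm wide; open, the fingers measure 130 mm over their backs; the gripper's body (75 mm by 190 mm) begins 47 mm behind the grasp point.
Start: joints at [-49.32, 28.699, -24.465, 88.831, 12.651, 65.22, -12.049], TCP at [0.281, 0.586, 0.238] pointing down, gripper open.
Joint ranges: [-164.97, 164.97], [-17.58, 116.51], [-87.97, 89.64], [11.32, 138.91], [-80.73, 260.73], [10.89, 115.49], [-147.41, 147.41]. Speed limits (degrees/s): [147.25, 147.25, 180, 180, 180, 180, 180].

## Interface

Orientations are given as a 3x3 rotation matrix whose columns are the frame's x, y, z axes.
In Python, from station import r gives the robot as it stands. The module is installed in compiled form; this text tells all that it offers.
- The arm moves only by the tool send_rows, never from a script. Its argument "plan" is a list of rows, each a list of 6 numbers: the shift along the tool's x, y, z in mm, then the turn, a rotation vector about the tool's x, y, z in degrees. A call has 1 to 10 rows; each row shifts and turns the commanded pose from where the row before left it, along the tool's axes as they then stand; what a row does not reach is not made up. A row lasts 1/8 s, in which the tool goes at most 62.5 mm and 10.7 degrees, less where a joint would pass 70% of its speed; a pose out of reach is approached as far as the arm can. A call with a gripper value outside its range is refused whole. "jaw" is the gripper's target within -1 to 1 (shut at 1, half-way at 0, fully open at -1), set as the call begins (left out, the last holds). The fingers move at their own pace and stop on an object; the grip force is fixed at half the most. Time passes only in rows, so rows that do not move let the fingers close. It gives the time, the measured TCP pose, the force, the opening and the grip force at its end, in the units of the state.
- r.sense(): the state, without advancing time (a new reading comes with each control period).
- r.snapshot(name): name is "scene" or "top" or "wrist"; returns a dict with "image" (420x560x3 uint8, red, green, blue), "K" (3x3 intrinsics, pixels), "xyz" and "attitude" of the camera in the world; the wrist camera has in their place "mount" (4x4, takes a point from camera to tool coordinates, whose origin is the TCP and whose axes are the flange's). Camera axes: x right, y up, looking along -z (the intrinsics and any distortion apply to the point x, -y, -z); pixel columns grow to the right and rows downward; lengths in m; the calibration is good to about 2 mm. A picture is of the moment at which its call begins: read the wrist's pose just before it. There is no depth.
- r.close_job(): hands the job in; it is judged then, once.
The state is a dict: "t": time; "joint_positions": joint angles; "qd": joint speeds; "tau": joint torques, N m; "tcp_pos": TCP position; "orientation": TCP orientation; "ft_force": force on the tool from outside, world axes, zero at the start; "moment": the same for the moment, N m; "finger_gap": finger opening in m; "grasp_force": force on a finger pad.
Only numpy, scipy, OpenCV 4.12 (cv2) and the standard library are available. Lean on these libraries where they do the work, as an engineer would, in place of code of your own. Each camera call takes 0.05 s, during which the arm holds its last target. There are 200 camera calls.

## Working session

There is one attempt and no reset: what is moved stays moved. The work goes in short steps, Python scripts to look and compute and a tool call to move; the robot and the scene stay as the last step left them, time stands still between calls to the robot, and variables do not carry over. Pictures are saved under pics/ and viewed, at most 10 in all, crops included, and the job is handed in when it is done.

Besides the shell and the picture viewer there is one more tool, called after "Request:" in YAML: its name, and indented under it one key for each argument. send_rows: Moves the arm, as the interface text tells. Its arguments: {"type":"object","properties":{"plan":{"type":"array","items":{"type":"array","items":{"type":"number"}}},"jaw":{"type":"number"}},"required":["plan"]}

```bash
mkdir -p pics
python3 - <<'E'
from station import r
import cv2,pickle
s=r.sense()
print({k:s[k] for k in s}, r.tips_ahead)
d={}
for n in("scene","top"):
    d[n]=r.snapshot(n); cv2.imwrite(f"pics/{n}0.png",d[n]["image"][:,:,::-1])
    print(n,d[n]["K"],d[n]["xyz"],d[n]["attitude"],[k for k in d[n]])
pickle.dump(d,open("s0.pkl","wb"))
E
```

```text
{'t': 0.0, 'joint_positions': array([-49.32131773,  28.75322118, -24.45115518,  88.8917296 ,
        12.65102064,  65.21748731, -12.04876599]), 'qd': array([-0.00023238,  0.05082808, -0.04193607,  0.00177761,  0.16066612,
        0.0352744 ,  0.03664159]), 'tau': array([-1.36379895e-04, -5.66595697e+01, -5.81625983e+00, -2.79115301e+01,
       -6.86831097e-02,  3.09979962e-02,  2.06646928e-04]), 'tcp_pos': array([0.28061069, 0.58556729, 0.23667949]), 'orientation': array([[-9.01858290e-01,  4.32031094e-01, -8.70770624e-04],
       [ 4.32031968e-01,  9.01856696e-01, -1.69676235e-03],
       [ 5.22562255e-05, -1.90643994e-03, -9.99998181e-01]]), 'ft_force': array([-0.23998703,  0.47942438,  0.23630444]), 'moment': array([-0.05830482,  0.02821498, -0.02174166]), 'grasp_force': 0.0, 'finger_gap': 0.09185134268317137} 0.011
scene [[463.51489231   0.         281.7679893 ]
 [  0.         463.51489231 206.79289168]
 [  0.           0.           1.        ]] [ 0.01227118 -0.87240438  0.81654314] [[ 0.84910806  0.33988807 -0.40434096]
 [-0.52787845  0.51852445 -0.67266391]
 [-0.01896977  0.78460722  0.61970287]] ['image', 'K', 'xyz', 'attitude']
top [[395.99841808   0.         286.3553856 ]
 [  0.         395.99841808 207.64984192]
 [  0.           0.           1.        ]] [ 0.31869459 -0.07285123  1.1513413 ] [[ 0.02090326  0.98658036 -0.16193283]
 [-0.99977039  0.01986336 -0.00803827]
 [-0.00471387  0.16206368  0.98676904]] ['image', 'K', 'xyz', 'attitude']
```

View pics/scene0.png

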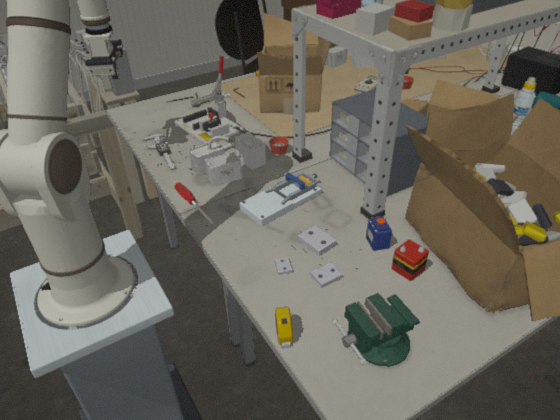

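View pics/top0.png

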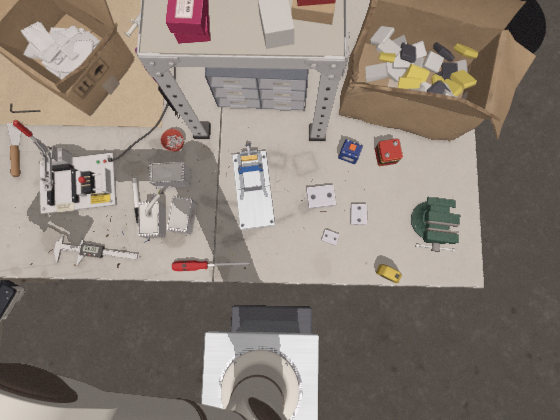

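The scene view shows the fixture at about (282,197). There are three spacers: large (317,239), small (284,266) and middle-sized (326,274). In the top view the fixture is at (253,188), with the deck end near row 220 and the blue bar near row 170. The spacers are at (321,195), (359,213) and (330,236). I'll measure them in an enlarged crop.

```bash
cat > h.py <<'E'
import numpy as np,cv2
def ray(d,u,v):
    K=np.array(d["K"]);p=np.linalg.solve(K,[u,v,1.]); return np.array(d["attitude"])@[p[0],-p[1],-p[2]]
def onz(d,u,v,z):
    o=np.array(d["xyz"]);w=ray(d,u,v);return o+w*(z-o[2])/w[2]
def proj(d,P):
    c=np.array(d["attitude"]).T@(np.array(P)-d["xyz"]);q=np.array(d["K"])@[c[0],-c[1],-c[2]];return q[:2]/q[2]
E
python3 - <<'E'
import pickle,cv2,numpy as np
from h import *
d=pickle.load(open("s0.pkl","rb"))
im=d["top"]["image"]
c=im[140:250,225:385]; cv2.imwrite("pics/crop1.png",cv2.resize(c,None,fx=5,fy=5,interpolation=cv2.INTER_CUBIC)[:,:,::-1])
g=im.min(axis=2); hsv=cv2.cvtColor(im,cv2.COLOR_RGB2HSV)
for n,(u,v) in dict(a=(321,195),b=(359,213),c=(330,236)).items():
    w=g[v-25:v+25,u-25:u+25]
    print(n,g[v,u],hsv[v,u],hsv[v+22,u])
    for th in(185,195,205):
        m=(w>th).astype(np.uint8); cs,_=cv2.findContours(m,0,2)
        cs=max(cs,key=cv2.contourArea); 
        b=cv2.boxPoints(cv2.minAreaRect(cs))+[u-25,v-25]
        P=np.array([onz(d["top"],*q,.014) for q in b]);print(th,P.mean(0).round(4),np.linalg.norm(P[1]-P[0]),np.linalg.norm(P[2]-P[1]),np.degrees(np.arctan2(*(P[1]-P[0])[1::-1])))
E
```

```text
a 198 [170   8 204] [ 15  24 192]
185 [ 0.5431 -0.164   0.014 ] 0.07878695856476649 0.05977003908836635 -81.58568494195377
195 [ 0.5431 -0.164   0.014 ] 0.0780534194723391 0.05903175034440099 -81.58597458728042
205 [ 0.512  -0.1527  0.014 ] 0.0 0.0 0.0
b 197 [165  10 205] [ 17  24 193]
185 [ 0.491  -0.2732  0.014 ] 0.04364949544891859 0.0586568429017204 -88.8491492101764
195 [ 0.4925 -0.2746  0.014 ] 0.04073903727438695 0.055746943666061644 -88.84914921017642
205 [ 0.5204 -0.2749  0.014 ] 0.0 0.0 0.0
c 198 [170   8 204] [ 13  24 192]
185 [ 0.4226 -0.1918  0.014 ] 0.03204811305336244 0.04166224162112178 -17.974560176804182
195 [ 0.4232 -0.1915  0.014 ] 0.031136240446587863 0.0407583609487226 -17.97456652098023
205 [ 0.4107 -0.1794  0.014 ] 0.0 0.0 0.0
```

View pics/crop1.png

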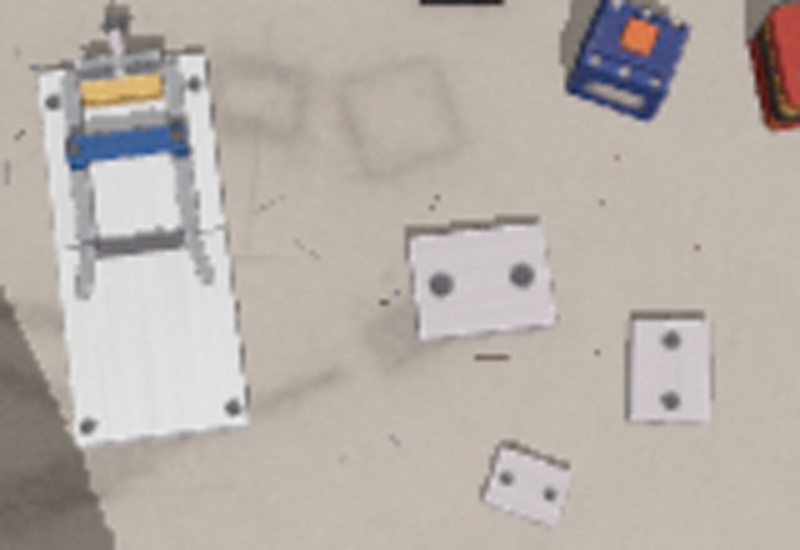

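Crop at 5x, origin (225,140): the middle spacer is at crop (670,368), with its long side along world x. The fixture deck corners are at (83,443), (247,422), (205,50) and (38,70), the lip is near (140,242), the bar near (128,145) and the brass stop near (122,90).

Run:
```python
import pickle
from h import *
d=pickle.load(open("s0.pkl","rb"))["top"]
f=lambda x,y,z:onz(d,225+(x+.5)/5-.5,140+(y+.5)/5-.5,z)
for n,a in dict(bl=(83,443,.025),br=(247,422,.025),tr=(207,52,.025),tl=(38,70,.025),lip=(140,241,.028),lipL=(95,247,.028),lipR=(185,238,.028),barL=(68,152,.057),barR=(188,140,.057),brassF_l=(82,104,.036),brassF_r=(162,99,.036)).items(): print(n,f(*a).round(4))
bl,br,tr,tl=[f(*q,.025) for q in((83,443),(247,422),(207,52),(38,70))]
print(np.linalg.norm(bl-br),np.linalg.norm(tr-br),np.linalg.norm(tl-bl))
for a,b in((br,tr),(bl,tl),):print(np.degrees(np.arctan2((b-a)[1],(b-a)[0])))
for a,b in((br,bl),(tr,tl)):print(np.degrees(np.arctan2(-(b-a)[0],(b-a)[1])))
for u,v in((200,130),(318,130)):print(onz(d,u,v,0))
```

```text
bl [0.4414 0.0642 0.025 ]
br [ 0.4554 -0.0293  0.025 ]
tr [0.6749 0.     0.025 ]
tl [0.6619 0.0995 0.025 ]
lip [0.5594 0.0354 0.028 ]
lipL [0.5553 0.0614 0.028 ]
lipR [0.5617 0.0093 0.028 ]
barL [0.6041 0.0754 0.057 ]
barR [0.6125 0.0073 0.057 ]
brassF_l [0.6385 0.0712 0.036 ]
brassF_r [0.6424 0.0247 0.036 ]
0.0945190453777147 0.22141872075169627 0.22330285723471618
7.614828643001001
9.08923722591231
8.513279771334672
7.427305640169104
[0.74211187 0.20468016 0.        ]
[ 0.74899581 -0.15475112  0.        ]
```

Request:
send_rows:
  plan:
    - [0,0,0,0,0,-8.9]
    - [0,0,0,0,0,-8.9]
    - [0,0,0,0,0,-8.9]
    - [-20,-51,0,0,0,0]
    - [-20,-51,0,0,0,0]
    - [-20,-51,0,0,0,0]
    - [-20,-51,0,0,0,0]
    - [-20,-51,0,0,0,0]
    - [-20,-51,0,0,0,0]
    - [-20,-51,0,0,0,0]

```text
t: 1.35
tcp_pos: [0.428, 0.23, 0.2376]
orientation: [[-1.0, -0.019, -0.0], [-0.019, 1.0, -0.0], [0.0, -0.0, -1.0]]
ft_force: [0.5, 0.1, -0.4]
finger_gap: 0.0918
grasp_force: 0.0
```

Run:
```python
from station import r
s=r.sense();print(s["t"],s["tcp_pos"],s["orientation"].round(3))
print(r.snapshot("wrist")["mount"].round(4),r.snapshot("wrist")["K"])
```

```text
1.35 [0.4279825  0.23004091 0.23757741] [[-1.    -0.019 -0.   ]
 [-0.019  1.    -0.   ]
 [ 0.    -0.    -1.   ]]
[[-7.000e-04  9.515e-01  3.077e-01  8.420e-02]
 [ 1.000e+00  5.000e-04  6.000e-04  9.000e-04]
 [ 4.000e-04  3.077e-01 -9.515e-01 -1.474e-01]
 [ 0.000e+00  0.000e+00  0.000e+00  1.000e+00]] [[289.88069254   0.         278.10223729]
 [  0.         289.88069254 209.05887685]
 [  0.           0.           1.        ]]
```

Request:
send_rows:
  plan:
    - [-17,-49,0,0,0,0]
    - [-17,-49,0,0,0,0]
    - [-17,-49,0,0,0,0]
    - [-17,-49,0,0,0,0]
    - [0,0,0,0,0,0]

```text
t: 2.08
tcp_pos: [0.5002, 0.0327, 0.2373]
orientation: [[-1.0, -0.012, -0.0], [-0.012, 1.0, -0.002], [0.0, -0.002, -1.0]]
ft_force: [-0.8, 0.3, 0.1]
finger_gap: 0.0918
grasp_force: 0.0
```

```bash
cat >> h.py <<'E'
def wrist(r):
    s=r.sense(); d=r.snapshot("wrist"); M=np.array(d["mount"]);R=np.array(s["orientation"])
    d["xyz"]=np.array(s["tcp_pos"])+R@M[:3,3]; d["attitude"]=R@M[:3,:3]; d["s"]=s; return d
E
python3 - <<'E'
from station import r
from h import *
import pickle
d=wrist(r);pickle.dump(d,open("w1.pkl","wb"));print(d["s"]["tcp_pos"])
cv2.imwrite("pics/w1.png",cv2.resize(d["image"],(800,600),interpolation=cv2.INTER_CUBIC)[:,:,::-1])
E
```

```text
[0.50023467 0.0327295  0.23726099]
```

View pics/w1.png

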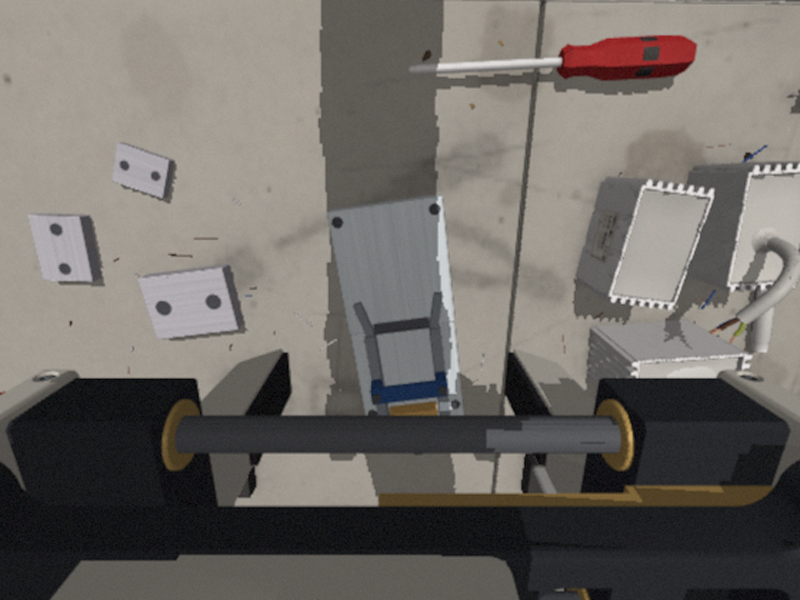

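The wrist picture shows deck end corners near (328,213) and (441,197), the lip near (402,325), the blue bar near (408,387) and the brass stop near (412,409). I'll enlarge that part.

Run:
```python
import pickle,cv2
d=pickle.load(open("w1.pkl","rb"))
cv2.imwrite("pics/w1c.png",cv2.resize(d["image"][195:300,220:340],None,fx=5,fy=5,interpolation=cv2.INTER_CUBIC)[:,:,::-1])
cv2.imwrite("pics/w1d.png",cv2.resize(d["image"][130:225,220:340],None,fx=5,fy=5,interpolation=cv2.INTER_CUBIC)[:,:,::-1])
```

```text
(no output)
```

View pics/w1c.png

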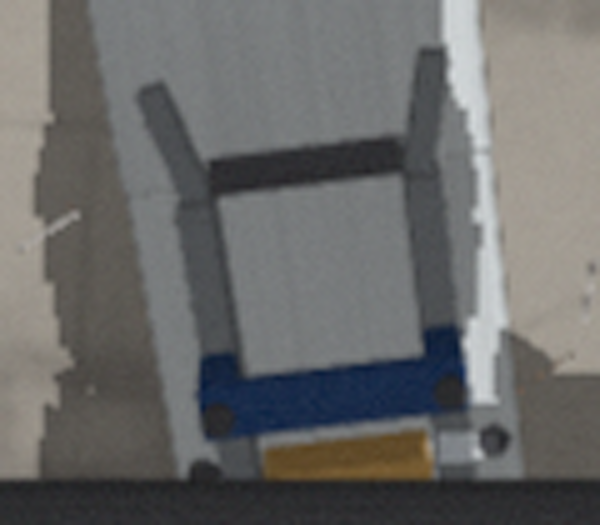

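View pics/w1d.png

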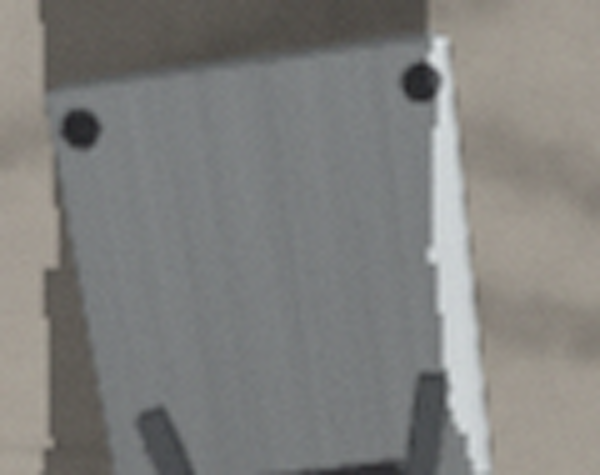

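The crops show the deck end corners at w1d (48,95) and (450,36). The lip band in w1c runs from ramp foot (208,165)-(400,138) to crest drop (215,193)-(405,168), and the brass front edge is at about (265,450)-(430,432).

Run:
```python
import pickle
from h import *
d=pickle.load(open("w1.pkl","rb"))
f=lambda x,y,z,v0=195:onz(d,220+(x+.5)/5-.5,v0+(y+.5)/5-.5,z)
A=f(48,95,.025,130);B=f(450,36,.025,130)
L0,R0=f(208,165,.025),f(400,138,.025);L1,R1=f(215,193,.028),f(405,168,.028)
gl,gr=f(150,88,.033),f(432,50,.033)
bl,br=f(200,360,.057),f(458,328,.057)
b1,b2=f(205,438,.057),f(465,405,.057)
s1,s2=f(265,450,.036),f(430,432,.036)
wl,wr=f(212,195,.037),f(408,170,.037)
for n in "A B L0 R0 L1 R1 gl gr bl br b1 b2 s1 s2".split():print(n,eval(n).round(4))
ang=lambda a,b:np.degrees(np.arctan2((b-a)[0]*-1,(b-a)[1]))
for a,b in((A,B),(L0,R0),(L1,R1),(gl,gr),(bl,br),(b1,b2),(s1,s2)):print(ang(a,b).round(2),np.linalg.norm(b-a).round(4))
th=np.radians(8.2);ex=np.array([np.cos(th),np.sin(th),0]);ey=np.array([-ex[1],ex[0],0])
O=np.array([.5594,.0354,0])
for n in "A B L0 R0 L1 R1 gl gr bl br b1 b2 s1 s2".split():p=eval(n)-O;print(n,(p@ex).round(4),(p@ey).round(4))
# spacer: view middle
g=d["image"].min(axis=2)[140:210,10:80]
```

```text
A [ 0.4552 -0.0272  0.025 ]
B [0.4401 0.0704 0.025 ]
L0 [0.5584 0.0112 0.025 ]
R0 [0.5501 0.0621 0.025 ]
L1 [0.5652 0.0132 0.028 ]
R1 [0.5574 0.0634 0.028 ]
gl [ 0.5342 -0.003   0.033 ]
gr [0.5232 0.0687 0.033 ]
bl [0.5989 0.0107 0.057 ]
br [0.589  0.0758 0.057 ]
b1 [0.6215 0.0118 0.057 ]
b2 [0.611  0.0786 0.057 ]
s1 [0.6383 0.027  0.036 ]
s2 [0.632  0.0723 0.036 ]
8.8 0.0988
9.23 0.0515
8.74 0.0508
8.71 0.0726
8.59 0.0658
8.93 0.0676
7.83 0.0457
A -0.112 -0.0471
B -0.113 0.0517
L0 -0.0045 -0.0238
R0 -0.0054 0.0277
L1 0.0025 -0.0228
R1 0.0021 0.028
gl -0.0304 -0.0344
gr -0.031 0.0382
bl 0.0356 -0.03
br 0.0351 0.0358
b1 0.0581 -0.0322
b2 0.0573 0.0354
s1 0.0769 -0.0195
s2 0.0772 0.0262
```

Request:
send_rows:
  plan:
    - [2.3,-51,0,0,0,0]
    - [2.3,-51,0,0,0,0]
    - [2.3,-51,0,0,0,0]
    - [2.3,-51,10,0,0,0]
    - [2.3,-51,20,0,0,0]
    - [2.3,-51,20,0,0,0]
    - [0,0,20,0,0,0]
    - [0,0,0,0,0,0]

```text
t: 3.12
tcp_pos: [0.4907, -0.2664, 0.1658]
orientation: [[-1.0, -0.021, -0.004], [-0.021, 1.0, 0.003], [0.003, 0.003, -1.0]]
ft_force: [0.2, 0.7, 0.6]
finger_gap: 0.0921
grasp_force: 0.0
```

Run:
```python
from station import r
from h import *
d=wrist(r); s=d["s"];print(s["t"],s["tcp_pos"],s["orientation"].round(4)[:2,:2])
u,v=proj(d,[.491,-.2735,.014]).astype(int);print(u,v)
im=d["image"];g=im.min(axis=2);hsv=cv2.cvtColor(im,cv2.COLOR_RGB2HSV);print(im[v,u],im[v-60,u])
# steel: nearly neutral/lavender; bench warm (R>B)
diff=im[:,:,2].astype(int)-im[:,:,1]
for th in(-3,0):
    m=((diff>th)&(g>120)).astype(np.uint8);m=cv2.morphologyEx(m,cv2.MORPH_CLOSE,np.ones((3,3)))
    m=cv2.morphologyEx(m,cv2.MORPH_OPEN,np.ones((5,5)))
    for c in cv2.findContours(m,0,2)[0]:
        if cv2.pointPolygonTest(c,(float(u),float(v)),True)>-20 and cv2.contourArea(c)>500:
            P=np.array([onz(d,*q,.014)[:2] for q in c[:,0].astype(float)],np.float32)*1000
            print(th,cv2.minAreaRect(P))
cv2.imwrite("pics/w2.png",im[:,:,::-1])
```

```text
3.125 [ 0.4907353  -0.26641586  0.16579196] [[-0.9998 -0.0208]
 [-0.0208  0.9998]]
270 198
[170 167 170] [155 150 141]
-3 ((490.6734924316406, -272.41534423828125), (45.75124740600586, 61.73601150512695), 89.46281433105469)
0 ((491.3299865722656, -272.4208984375), (45.53830337524414, 60.44844055175781), 89.11936950683594)
```

Request:
send_rows:
  plan:
    - [0,-6,20,0,0,0.7]
    - [0,0,25,0,0,0]
    - [0,0,25,0,0,0]
    - [0,0,25,0,0,0]
    - [0,0,25,0,0,0]
    - [0,0,18,0,0,0]
    - [0,0,8,0,0,0]
    - [0,0,0,0,0,0]

```text
t: 4.18
tcp_pos: [0.4919, -0.2745, 0.0218]
orientation: [[-1.0, -0.008, -0.0], [-0.008, 1.0, 0.0], [0.0, 0.0, -1.0]]
ft_force: [0.5, 0.1, 1.0]
finger_gap: 0.0919
grasp_force: 0.0
```

Request:
send_rows:
  plan:
    - [0,2,5,0,0,0]
    - [0,0,3,0,0,0]
    - [0,0,0,0,0,0]

```text
t: 4.55
tcp_pos: [0.4915, -0.2729, 0.0137]
orientation: [[-1.0, -0.007, -0.0], [-0.007, 1.0, 0.0], [0.0, 0.0, -1.0]]
ft_force: [-0.0, -0.8, -0.2]
finger_gap: 0.0918
grasp_force: 0.0
```

Request:
send_rows:
  jaw: 1
  plan:
    - [0,0,0,0,0,0]
    - [0,0,0,0,0,0]
    - [0,0,0,0,0,0]
    - [0,0,0,0,0,0]
    - [0,0,0,0,0,0]
    - [0,0,0,0,0,0]

```text
t: 5.3
tcp_pos: [0.4916, -0.273, 0.0137]
orientation: [[-1.0, -0.007, -0.0], [-0.007, 1.0, -0.0], [0.0, -0.0, -1.0]]
ft_force: [0.4, -0.9, -0.1]
finger_gap: 0.0455
grasp_force: 29.9
```

Request:
send_rows:
  plan:
    - [0,0,-15,0,0,0]
    - [0,0,-30,0,0,0]
    - [0,0,-35,0,0,0]
    - [-1,50,0,0,0,0]
    - [-1,50,0,0,0,0]
    - [-1,50,0,0,0,0]
    - [-1,50,0,0,0,0]
    - [-1,50,0,0,0,0]
    - [-1,50,0,0,0,0]
    - [0,0,0,0,0,-8.3]

```text
t: 6.55
tcp_pos: [0.4954, 0.0333, 0.0947]
orientation: [[-0.987, -0.163, 0.001], [-0.163, 0.987, 0.002], [-0.001, 0.002, -1.0]]
ft_force: [0.5, -1.4, -1.7]
finger_gap: 0.0458
grasp_force: 29.9
```

Request:
send_rows:
  plan:
    - [0,0,0,0,0,0]
    - [0,0,0,0,0,0]

```text
t: 6.8
tcp_pos: [0.4955, 0.026, 0.094]
orientation: [[-0.989, -0.147, 0.0], [-0.147, 0.989, -0.0], [0.0, -0.0, -1.0]]
ft_force: [0.1, -0.0, -3.1]
finger_gap: 0.0457
grasp_force: 29.9
```

Request:
send_rows:
  plan:
    - [0,1.5,15,0,0,0]
    - [0,0,17,0,0,0]
    - [0,0,13,0,0,0]
    - [0,0,5,0,0,0]
    - [0,0,0,0,0,0]
    - [0,0,1.5,0,0,0]
    - [0,0,1,0,0,0]
    - [0,0,0,0,0,0]

```text
t: 7.8
tcp_pos: [0.4954, 0.0286, 0.0414]
orientation: [[-0.988, -0.151, 0.0], [-0.151, 0.988, 0.0], [-0.0, -0.0, -1.0]]
ft_force: [0.4, 0.3, -2.8]
finger_gap: 0.0454
grasp_force: 29.9
```

Request:
send_rows:
  plan:
    - [0,0,1,0,0,0]
    - [0,0,0.8,0,0,0]
    - [0,0,0.5,0,0,0]
    - [0,0,0,0,0,0]

```text
t: 8.3
tcp_pos: [0.4952, 0.0286, 0.0388]
orientation: [[-0.988, -0.151, -0.0], [-0.151, 0.988, -0.0], [0.0, 0.0, -1.0]]
ft_force: [-0.2, -0.0, -2.4]
finger_gap: 0.0454
grasp_force: 29.9
```

Request:
send_rows:
  plan:
    - [0,0,0.5,0,0,0]
    - [0,0,0.3,0,0,0]
    - [0,0,0,0,0,0]

```text
t: 8.68
tcp_pos: [0.4953, 0.0286, 0.0386]
orientation: [[-0.988, -0.151, 0.0], [-0.151, 0.988, -0.0], [-0.0, -0.0, -1.0]]
ft_force: [-2.6, 0.2, 4.8]
finger_gap: 0.0457
grasp_force: 29.9
```

Request:
send_rows:
  jaw: -0.5
  plan:
    - [0,0,0,0,0,0]
    - [0,0,0,0,0,0]
    - [0,0,0,0,0,0]
    - [0,0,0,0,0,0]

```text
t: 9.18
tcp_pos: [0.4953, 0.0287, 0.0381]
orientation: [[-0.988, -0.151, 0.0], [-0.151, 0.988, 0.0], [-0.0, 0.0, -1.0]]
ft_force: [-0.3, -0.3, 0.3]
finger_gap: 0.069
grasp_force: 0.0
```

Request:
send_rows:
  plan:
    - [0,0,-10,0,0,0]
    - [0,0,-25,0,0,0]
    - [0,0,-25,0,0,0]
    - [15,0,-20,0,0,0]
    - [30,0,-20,0,0,0]
    - [10,0,0,0,0,0]
    - [0,0,0,0,0,0]

```text
t: 10.05
tcp_pos: [0.4407, 0.0202, 0.1383]
orientation: [[-0.989, -0.151, 0.001], [-0.151, 0.989, -0.0], [-0.001, -0.0, -1.0]]
ft_force: [0.5, 0.7, -1.0]
finger_gap: 0.0685
grasp_force: 0.0
```

Run:
```python
from station import r
from h import *
import pickle
d=wrist(r);print(d["s"]["tcp_pos"],d["s"]["t"],d["s"]["finger_gap"]);pickle.dump(d,open("w3.pkl","wb"))
im=d["image"];u,v=proj(d,[.4953,.0286,.039]).astype(int);print(u,v)
c=im[v-60:v+90,u-90:u+90];cv2.imwrite("pics/w3.png",cv2.resize(c,None,fx=4,fy=4,interpolation=cv2.INTER_CUBIC)[:,:,::-1])
```

```text
[0.44074753 0.02015654 0.13825652] 10.05 0.06853993721911987
277 268
```

View pics/w3.png

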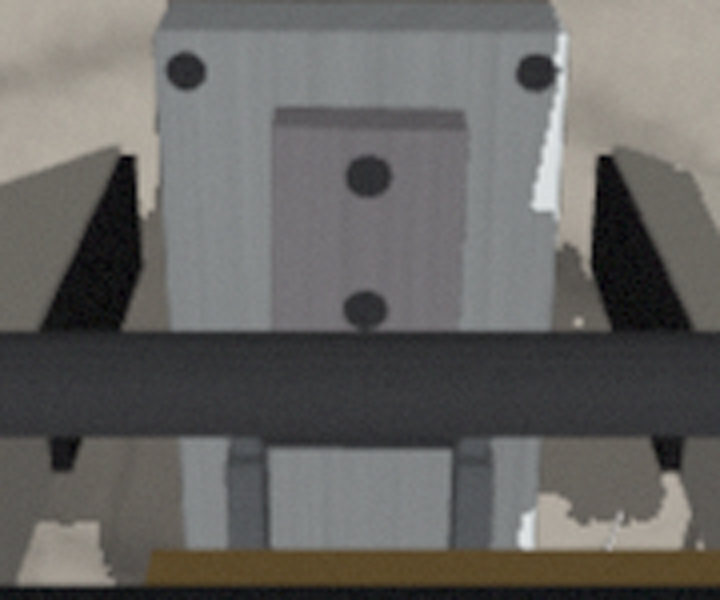

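The spacer lies flat on the deck, lengthwise, released, and about 1 mm right of the centre line (rear end corners at (272,125) and (467,125), with the guides ahead). Next I'll shut the jaw and come down behind it.

Request:
send_rows:
  jaw: 1
  plan:
    - [2,-1,0,0,0,0]
    - [0,0,10,0,0,0]
    - [0,0,15,0,0,0]
    - [0,0,20,0,0,0]
    - [0,0,20,0,0,0]
    - [0,0,18,0,0,0]
    - [0,0,9,0,0,0]
    - [0,0,4,0,0,0]
    - [0,0,0,0,0,0]
    - [0,0,0,0,0,0]

```text
t: 11.35
tcp_pos: [0.4395, 0.019, 0.0426]
orientation: [[-0.988, -0.151, 0.001], [-0.151, 0.988, 0.0], [-0.001, -0.0, -1.0]]
ft_force: [0.8, 0.4, -0.2]
finger_gap: 0.0003
grasp_force: 0.0
```

Request:
send_rows:
  plan:
    - [0,0,1.6,0,0,0]
    - [-3,0,0,0,0,0]
    - [-3,0,0,0,0,0]
    - [-3,0,0,0,0,0]
    - [-3,0,0,0,0,0]
    - [-3,0,0,0,0,0]
    - [-3,0,0,0,0,0]
    - [-3,0,0,0,0,0]

```text
t: 12.35
tcp_pos: [0.4587, 0.0219, 0.0402]
orientation: [[-0.989, -0.151, -0.003], [-0.151, 0.989, -0.001], [0.003, -0.0, -1.0]]
ft_force: [-3.5, -0.6, 2.3]
finger_gap: 0.0001
grasp_force: 1.7
```

Request:
send_rows:
  plan:
    - [-3,0,-0.4,0,0,0]
    - [-3,0,0,0,0,0]
    - [-3,0,0,0,0,0]
    - [-3,0,0,0,0,0]
    - [-3,0,0,0,0,0]
    - [-3,0,0,0,0,0]
    - [-3,0,0,0,0,0]
    - [-3,0,0,0,0,0]

```text
t: 13.35
tcp_pos: [0.4836, 0.0258, 0.0409]
orientation: [[-0.988, -0.151, -0.0], [-0.151, 0.988, -0.0], [0.0, 0.0, -1.0]]
ft_force: [-3.2, -0.2, 0.1]
finger_gap: 0.0005
grasp_force: 1.8
```

Request:
send_rows:
  plan:
    - [-2.5,0,0,0,0,0]
    - [-2.5,0,0,0,0,0]
    - [-2.5,0,0,0,0,0]
    - [-2.5,0,0,0,0,0]

```text
t: 13.85
tcp_pos: [0.4925, 0.0271, 0.0407]
orientation: [[-0.989, -0.151, -0.002], [-0.151, 0.989, -0.0], [0.002, -0.0, -1.0]]
ft_force: [-0.9, -0.7, -0.9]
finger_gap: 0.0005
grasp_force: 0.6
```

Request:
send_rows:
  plan:
    - [-2.5,0,0,0,0,0]
    - [-2.5,0,0,0,0,0]
    - [-2.5,0,0,0,0,0]
    - [-2.5,0,0,0,0,0]
    - [-2.5,0,0,0,0,0]
    - [-2.5,0,0,0,0,0]

```text
t: 14.6
tcp_pos: [0.5083, 0.0296, 0.0409]
orientation: [[-0.988, -0.151, -0.0], [-0.151, 0.988, -0.0], [0.0, -0.0, -1.0]]
ft_force: [-1.5, -0.4, -1.0]
finger_gap: 0.0004
grasp_force: 1.1
```

Request:
send_rows:
  plan:
    - [-2.5,0,0,0,0,0]
    - [-2.5,0,0,0,0,0]
    - [-2.5,0,0,0,0,0]
    - [-2.5,0,0,0,0,0]
    - [-2.5,0,0,0,0,0]
    - [-2.5,0,0,0,0,0]

```text
t: 15.35
tcp_pos: [0.5228, 0.0317, 0.0408]
orientation: [[-0.989, -0.151, -0.001], [-0.151, 0.989, -0.0], [0.001, -0.0, -1.0]]
ft_force: [-4.6, -2.0, 3.0]
finger_gap: 0.0004
grasp_force: 2.3
```

Run:
```python
from station import r
from h import *
d=wrist(r);print(d["s"]["tcp_pos"],d["s"]["t"],d["s"]["ft_force"])
t=r.snapshot("top")["image"][140:240,200:320];s=r.snapshot("scene")["image"][140:240,220:340]
w=cv2.resize(d["image"][150:370,150:400],(440,387))
o=np.zeros((600,800,3),np.uint8);o[:333,:400]=cv2.resize(t,(400,333),interpolation=2);o[:333,400:]=cv2.resize(s,(400,333),interpolation=2);o[333:600,:303]=cv2.resize(w,(303,267))
cv2.imwrite("pics/p1.png",o[:,:,::-1])
```

```text
[0.52283061 0.03168498 0.04083569] 15.35 [-4.56737694 -1.96389126  2.96100614]
```

View pics/p1.png

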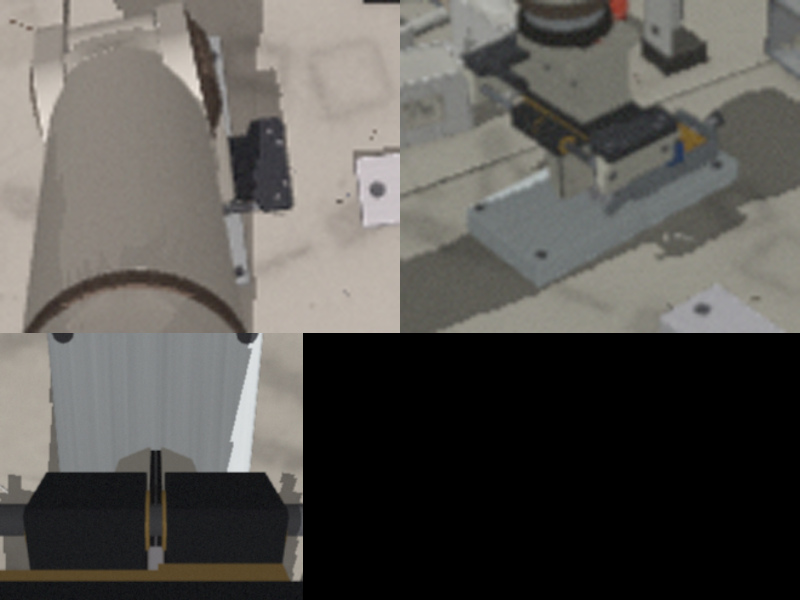

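The composite shows the gripper over the deck just before the lip, following the guides. The spacer is hidden under the gripper and nothing has been displaced, so I'll keep pushing.

Request:
send_rows:
  plan:
    - [-2.5,0,0,0,0,0]
    - [-2.5,0,0,0,0,0]
    - [-2.5,0,0,0,0,0]
    - [-2.5,0,0,0,0,0]

```text
t: 16.0
tcp_pos: [0.5309, 0.0328, 0.0406]
orientation: [[-0.989, -0.151, -0.004], [-0.151, 0.989, -0.001], [0.004, -0.0, -1.0]]
ft_force: [-9.2, -2.7, 6.0]
finger_gap: 0.0004
grasp_force: 5.0
```

Request:
send_rows:
  plan:
    - [-2.5,0,0,0,0,0]
    - [-2.5,0,0,0,0,0]
    - [-2.5,0,0,0,0,0]
    - [-2.5,0,0,0,0,0]

```text
t: 16.5
tcp_pos: [0.5349, 0.0334, 0.0399]
orientation: [[-0.988, -0.151, -0.015], [-0.151, 0.989, -0.003], [0.016, -0.001, -1.0]]
ft_force: [-22.5, -4.7, 18.9]
finger_gap: 0.0006
grasp_force: 11.7
```

Request:
send_rows:
  plan:
    - [-2.5,0,0,0,0,0]
    - [-2.5,0,0,0,0,0]
    - [-2.5,0,0,0,0,0]
    - [0,0,0,0,0,0]

```text
t: 17.0
tcp_pos: [0.5353, 0.0335, 0.0389]
orientation: [[-0.988, -0.151, -0.029], [-0.151, 0.989, -0.005], [0.029, -0.001, -1.0]]
ft_force: [-36.4, -5.2, 31.8]
finger_gap: 0.0004
grasp_force: 18.8
```

The force climbs early, at about 26 mm before the crest, so the spacer is jamming on the way in. I'll back off, lift clear and look.

Request:
send_rows:
  plan:
    - [6,0,0,0,0,0]
    - [8,0,0,0,0,0]
    - [10,0,0,0,0,0]
    - [10,0,-5,0,0,0]
    - [5,0,-20,0,0,0]
    - [15,0,-30,0,0,0]
    - [20,0,-30,0,0,0]
    - [20,0,-30,0,0,0]
    - [10,0,0,0,0,0]
    - [0,0,0,0,0,0]

```text
t: 18.25
tcp_pos: [0.4472, 0.0202, 0.156]
orientation: [[-0.989, -0.151, 0.001], [-0.151, 0.989, -0.0], [-0.001, -0.0, -1.0]]
ft_force: [0.4, -0.9, 0.4]
finger_gap: 0.0002
grasp_force: 0.0
```

Run:
```python
from station import r
from h import *
import pickle
d=wrist(r);print(d["s"]["tcp_pos"],d["s"]["t"],d["s"]["ft_force"])
u,v=proj(d,[.5605,.0375,.03]).astype(int);print(u,v)
sc=r.snapshot("scene");pickle.dump((d,sc),open("w4.pkl","wb"))
a=cv2.resize(d["image"][v-75:v+75,u-60:u+60],(480,600),interpolation=2);s=cv2.resize(sc["image"][160:235,230:310],(320,300),interpolation=2)
o=np.zeros((600,800,3),np.uint8);o[:,:480]=a;o[:300,480:]=s
cv2.imwrite("pics/p2.png",o[:,:,::-1])
```

```text
[0.44721811 0.02020631 0.15600006] 18.25 [ 0.38577767 -0.9125822   0.35160597]
277 303
```

View pics/p2.png

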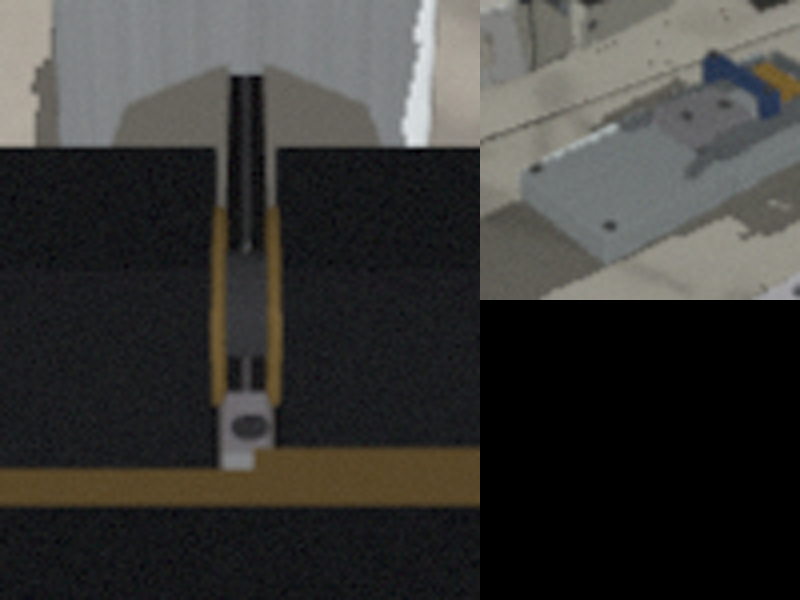

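The scene inset shows the spacer's rear half still standing on the lip, with holes at inset (686,115) and (724,104), in line with the guides and with its front near the blue bar. I'll turn those holes into fixture coordinates.

Run:
```python
import pickle
from h import *
d,sc=pickle.load(open("w4.pkl","rb"))
th=np.radians(8.7);ex=np.array([np.cos(th),np.sin(th),0]);ey=np.array([-ex[1],ex[0],0]);O=np.array([.5605,.0375,0])
im=sc["image"]
# dark holes sub-pixel
for (u,v) in((281,188),(291,186)):
    w=255-im[v-3:v+4,u-3:u+4].min(axis=2).astype(float);w=np.clip(w-np.median(w)-15,0,None)
    yy,xx=np.mgrid[-3:4,-3:4];U=u+(w*xx).sum()/w.sum();V=v+(w*yy).sum()/w.sum()
    for z in(.034,.039,.043,.046):
        p=onz(sc,U,V,z)-O;print((U.round(1),V.round(1)),z,(1000*p@ex).round(1),(1000*p@ey).round(1))
# check of scene camera: deck bolt holes (far end) inset (536,168),(610,225)
for (x,y) in((536,168),(610,225)):
    p=onz(sc,230+(x-480+.5)/4-.5,160+(y+.5)/4-.5,.025)-O;print("bolt",(1000*p@ex).round(1),(1000*p@ey).round(1))
p=1
# same bolts in top0/w1 : w1d (81,128),(421,82)
w1=pickle.load(open("w1.pkl","rb"))
for x,y in((81,128),(421,82)):
    p=onz(w1,220+(x+.5)/5-.5,130+(y+.5)/5-.5,.025)-O;print("w1 bolt",(1000*p@ex).round(1),(1000*p@ey).round(1))
# spacer hole spacing from w3 (crop x4, origin u-90=187,v-60=208)
w3=pickle.load(open("w3.pkl","rb"))
for x,y in((369,176),(366,310)):
    p=onz(w3,187+(x+.5)/4-.5,208+(y+.5)/4-.5,.039)-O;print("w3 hole",(1000*p@ex).round(1),(1000*p@ey).round(1))
```

```text
(np.float64(281.4), np.float64(188.5)) 0.034 7.9 11.1
(np.float64(281.4), np.float64(188.5)) 0.039 3.6 5.9
(np.float64(281.4), np.float64(188.5)) 0.043 0.0 1.6
(np.float64(281.4), np.float64(188.5)) 0.046 -2.6 -1.5
(np.float64(290.7), np.float64(185.6)) 0.034 37.1 3.7
(np.float64(290.7), np.float64(185.6)) 0.039 32.5 -1.6
(np.float64(290.7), np.float64(185.6)) 0.043 28.8 -5.8
(np.float64(290.7), np.float64(185.6)) 0.046 26.1 -8.9
bolt -103.4 43.9
bolt -104.1 -39.9
w1 bolt -104.8 -41.5
w1 bolt -104.1 42.6
w3 hole -83.3 2.4
w3 hole -47.2 1.7
```

The spacer is tilted as expected, with its front down in the pocket, its rear standing on the crest and its rear end about 13 mm before the crest. The fingertip sank under load and dragged the rear down, so it wedged on the ramp. I'll push again in small steps with a slight upward trend to keep the vertical force near zero.

Request:
send_rows:
  plan:
    - [-20,0.5,10,0,0,0]
    - [-25,0,20,0,0,0]
    - [-20,0,25,0,0,0]
    - [-3,0,25,0,0,0]
    - [0,0,20,0,0,0]
    - [0,0,10,0,0,0]
    - [0,0,4,0,0,0]
    - [0,0,0,0,0,0]
    - [0,0,0,0,0,0]

```text
t: 19.48
tcp_pos: [0.5152, 0.0311, 0.0426]
orientation: [[-0.988, -0.151, 0.001], [-0.151, 0.988, 0.0], [-0.001, -0.0, -1.0]]
ft_force: [0.1, 0.1, -0.3]
finger_gap: 0.0006
grasp_force: 0.0
```

Request:
send_rows:
  plan:
    - [-2,0,1.6,0,0,0]
    - [-2,0,0,0,0,0]
    - [-2,0,0,0,0,0]
    - [-2,0,0,0,0,0]
    - [-2,0,0,0,0,0]
    - [-2,0,0,0,0,0]

```text
t: 20.23
tcp_pos: [0.5266, 0.0329, 0.0403]
orientation: [[-0.988, -0.151, -0.0], [-0.151, 0.988, 0.0], [0.0, 0.0, -1.0]]
ft_force: [-0.1, 0.2, -1.2]
finger_gap: 0.0001
grasp_force: 0.0
```

Request:
send_rows:
  plan:
    - [-2,0,0,0,0,0]
    - [-2,0,-0.2,0,0,0]
    - [-2,0,-0.2,0,0,0]

```text
t: 20.6
tcp_pos: [0.5325, 0.0338, 0.0407]
orientation: [[-0.988, -0.151, -0.0], [-0.151, 0.988, 0.0], [0.0, 0.0, -1.0]]
ft_force: [0.4, -0.8, -0.3]
finger_gap: 0.0004
grasp_force: 0.0
```

Request:
send_rows:
  plan:
    - [-1.5,0,-0.1,0,0,0]
    - [-1.5,0,-0.1,0,0,0]
    - [-1.5,0,-0.1,0,0,0]

```text
t: 20.98
tcp_pos: [0.5369, 0.0345, 0.041]
orientation: [[-0.988, -0.151, -0.0], [-0.151, 0.988, 0.0], [0.0, 0.0, -1.0]]
ft_force: [-0.8, 0.6, -0.3]
finger_gap: 0.0005
grasp_force: 0.6
```

Request:
send_rows:
  plan:
    - [-1.5,0,-0.2,0,0,0]
    - [-1.5,0,-0.2,0,0,0]

```text
t: 21.22
tcp_pos: [0.5393, 0.0349, 0.0411]
orientation: [[-0.988, -0.151, -0.001], [-0.151, 0.988, -0.0], [0.001, 0.0, -1.0]]
ft_force: [-1.9, 0.2, -0.5]
finger_gap: 0.0001
grasp_force: 0.5
```

Request:
send_rows:
  plan:
    - [-1.5,0,-0.1,0,0,0]
    - [-1.5,0,-0.1,0,0,0]
    - [-1.5,0,0,0,0,0]

```text
t: 21.6
tcp_pos: [0.5443, 0.0356, 0.0416]
orientation: [[-0.988, -0.151, -0.0], [-0.151, 0.988, -0.0], [0.0, 0.0, -1.0]]
ft_force: [-1.5, -0.7, -0.3]
finger_gap: 0.0005
grasp_force: 0.5
```

Request:
send_rows:
  plan:
    - [-1.5,0,0,0,0,0]
    - [-1.5,0,0,0,0,0]
    - [-1.5,0,0,0,0,0]

```text
t: 21.98
tcp_pos: [0.5488, 0.0363, 0.0416]
orientation: [[-0.988, -0.151, -0.0], [-0.151, 0.988, 0.0], [0.0, 0.0, -1.0]]
ft_force: [-1.4, -0.2, -0.9]
finger_gap: 0.0005
grasp_force: 0.5
```

Request:
send_rows:
  plan:
    - [-1.5,0,0.2,0,0,0]
    - [-1.5,0,0.2,0,0,0]
    - [-1.5,0,0.2,0,0,0]

```text
t: 22.35
tcp_pos: [0.5532, 0.037, 0.041]
orientation: [[-0.988, -0.151, -0.0], [-0.151, 0.988, 0.0], [0.0, 0.0, -1.0]]
ft_force: [-1.8, -1.3, 0.8]
finger_gap: 0.0004
grasp_force: 1.1
```

Request:
send_rows:
  plan:
    - [-1.5,0,0,0,0,0]
    - [-1.5,0,0,0,0,0]
    - [-1.5,0,0,0,0,0]

```text
t: 22.72
tcp_pos: [0.5578, 0.0377, 0.041]
orientation: [[-0.988, -0.151, 0.0], [-0.151, 0.988, 0.0], [-0.0, -0.0, -1.0]]
ft_force: [-2.3, -1.3, 0.5]
finger_gap: 0.0002
grasp_force: 1.0
```

Request:
send_rows:
  plan:
    - [-1.5,0,0,0,0,0]
    - [-1.5,0,0,0,0,0]
    - [-1.5,0,0,0,0,0]

```text
t: 23.1
tcp_pos: [0.5621, 0.0383, 0.041]
orientation: [[-0.988, -0.151, -0.0], [-0.151, 0.988, 0.0], [0.0, 0.0, -1.0]]
ft_force: [-2.1, 0.2, 1.7]
finger_gap: 0.0008
grasp_force: 1.2
```

Request:
send_rows:
  plan:
    - [-1,0,0,0,0,0]
    - [-1,0,0,0,0,0]
    - [-1,0,0,0,0,0]

```text
t: 23.48
tcp_pos: [0.565, 0.0388, 0.041]
orientation: [[-0.988, -0.151, -0.0], [-0.151, 0.988, 0.0], [0.0, 0.0, -1.0]]
ft_force: [-2.2, -1.0, 1.3]
finger_gap: 0.0003
grasp_force: 1.2
```

Request:
send_rows:
  plan:
    - [-1,0,0,0,0,0]
    - [-1,0,0,0,0,0]
    - [-1,0,0,0,0,0]

```text
t: 23.85
tcp_pos: [0.5681, 0.0393, 0.041]
orientation: [[-0.988, -0.151, -0.0], [-0.151, 0.988, 0.0], [0.0, 0.0, -1.0]]
ft_force: [-3.4, -0.3, 1.0]
finger_gap: 0.0003
grasp_force: 1.2
```

Request:
send_rows:
  plan:
    - [-1,0,0,0,0,0]
    - [-1,0,0,0,0,0]

```text
t: 24.1
tcp_pos: [0.57, 0.0396, 0.041]
orientation: [[-0.988, -0.151, -0.0], [-0.151, 0.988, 0.0], [0.0, 0.0, -1.0]]
ft_force: [-2.0, -1.1, 1.9]
finger_gap: 0.0008
grasp_force: 1.2
```

Request:
send_rows:
  plan:
    - [-1,0,0,0,0,0]
    - [-1,0,0,0,0,0]

```text
t: 24.35
tcp_pos: [0.572, 0.0399, 0.041]
orientation: [[-0.988, -0.151, -0.0], [-0.151, 0.988, 0.0], [0.0, 0.0, -1.0]]
ft_force: [-2.2, -0.1, 0.8]
finger_gap: 0.0004
grasp_force: 1.3
```

Request:
send_rows:
  plan:
    - [-1,0,0,0,0,0]
    - [-1,0,0,0,0,0]

```text
t: 24.6
tcp_pos: [0.5738, 0.0401, 0.041]
orientation: [[-0.988, -0.151, -0.001], [-0.151, 0.988, -0.0], [0.001, 0.0, -1.0]]
ft_force: [-4.3, -0.5, 2.2]
finger_gap: 0.0004
grasp_force: 2.1
```

Request:
send_rows:
  plan:
    - [-1,0,0,0,0,0]
    - [-1,0,0,0,0,0]

```text
t: 24.85
tcp_pos: [0.5739, 0.0402, 0.0408]
orientation: [[-0.988, -0.151, -0.004], [-0.151, 0.988, -0.001], [0.004, -0.0, -1.0]]
ft_force: [-9.3, -1.6, 7.1]
finger_gap: 0.0008
grasp_force: 4.5
```

Request:
send_rows:
  plan:
    - [-0.2,0,-0.3,0,0,0]
    - [0,0,0,0,0,0]

```text
t: 25.1
tcp_pos: [0.5739, 0.0402, 0.0409]
orientation: [[-0.988, -0.151, -0.004], [-0.151, 0.988, -0.001], [0.004, -0.0, -1.0]]
ft_force: [-7.6, -1.2, 5.1]
finger_gap: 0.0006
grasp_force: 3.8
```

Request:
send_rows:
  plan:
    - [-0.6,0,0,0,0,0]
    - [0,0,0,0,0,0]

```text
t: 25.35
tcp_pos: [0.574, 0.0402, 0.0409]
orientation: [[-0.988, -0.151, -0.005], [-0.151, 0.989, -0.001], [0.005, -0.0, -1.0]]
ft_force: [-8.4, -0.7, 5.7]
finger_gap: 0.0007
grasp_force: 4.4
```

Request:
send_rows:
  plan:
    - [-0.5,0,0,0,0,0]
    - [0,0,0,0,0,0]

```text
t: 25.6
tcp_pos: [0.574, 0.0401, 0.0408]
orientation: [[-0.988, -0.151, -0.006], [-0.151, 0.989, -0.001], [0.006, -0.0, -1.0]]
ft_force: [-11.1, -1.7, 8.2]
finger_gap: 0.0004
grasp_force: 5.0
```

Request:
send_rows:
  plan:
    - [0,0,0,0,0,0]
    - [0,0,0,0,0,0]
    - [0,0,0,0,0,0]
    - [0,0,0,0,0,0]
    - [0,0,0,0,0,0]

```text
t: 26.22
tcp_pos: [0.574, 0.0402, 0.0408]
orientation: [[-0.988, -0.151, -0.006], [-0.151, 0.988, -0.001], [0.006, -0.0, -1.0]]
ft_force: [-9.8, -1.7, 7.4]
finger_gap: 0.0009
grasp_force: 4.9
```

Request:
send_rows:
  plan:
    - [0,0,0,0,0,0]
    - [0,0,0,0,0,0]
    - [0,0,0,0,0,0]
    - [0,0,0,0,0,0]
    - [0,0,0,0,0,0]
    - [0,0,0,0,0,0]

```text
t: 26.98
tcp_pos: [0.574, 0.0402, 0.0408]
orientation: [[-0.988, -0.151, -0.006], [-0.151, 0.988, -0.001], [0.006, -0.0, -1.0]]
ft_force: [-9.7, -1.2, 7.1]
finger_gap: 0.0005
grasp_force: 5.0
```

The push held at about 10 N against the stop for more than a second. I'll back off and check.

Request:
send_rows:
  plan:
    - [2,0,0,0,0,0]
    - [3,0,0,0,0,0]
    - [5,0,0,0,0,0]
    - [10,0,-5,0,0,0]
    - [10,0,-25,0,0,0]
    - [15,0,-40,0,0,0]
    - [40,0,-40,0,0,0]
    - [50,0,-30,0,0,0]
    - [30,0,0,0,0,0]
    - [0,0,0,0,0,0]

```text
t: 28.22
tcp_pos: [0.412, 0.015, 0.1819]
orientation: [[-0.989, -0.151, 0.001], [-0.151, 0.989, -0.001], [-0.001, -0.001, -1.0]]
ft_force: [1.1, 0.1, 0.3]
finger_gap: 0.0001
grasp_force: 0.0
```

Run:
```python
from station import r
from h import *
import pickle
d=wrist(r);print(d["s"]["tcp_pos"],d["s"]["t"],d["s"]["ft_force"])
sc=r.snapshot("scene");pickle.dump((d,sc),open("w5.pkl","wb"))
tp=r.snapshot("top")
a=cv2.resize(sc["image"][150:225,230:330],(800,600),interpolation=2)
b=cv2.resize(tp["image"][145:220,225:285],(240,300),interpolation=2)
a[300:,560:]=b
cv2.imwrite("pics/p3.png",a[:,:,::-1])
```

```text
[0.41196958 0.01502673 0.18193836] 28.225 [1.13806202 0.12096963 0.27540853]
```

View pics/p3.png

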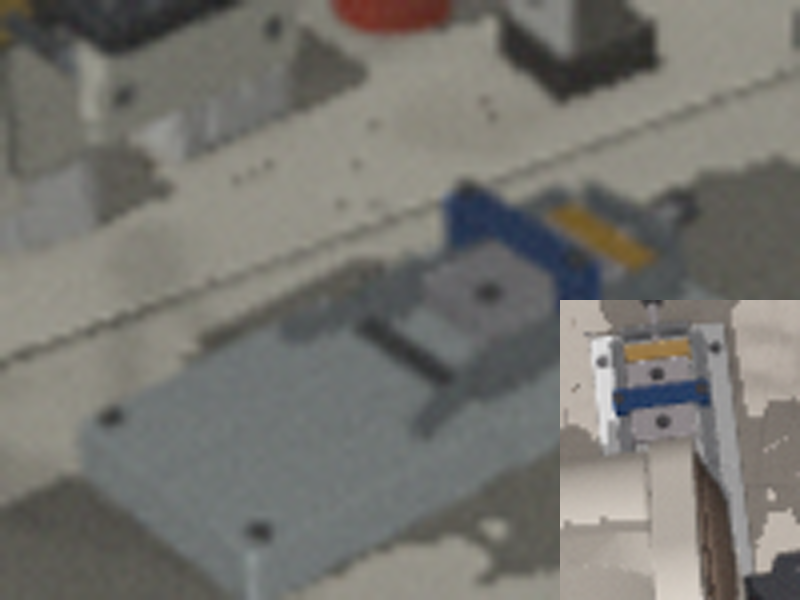

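The lip is clear. The spacer lies flat in the pocket under the blue bar, its front against the brass stop (top inset: holes on both sides of the bar, no gap at (657,362)), and the robot is clear of it.

Run:
```python
from station import r
print(r.close_job())
```

```text
the job is handed in; nothing more can be done
None
```

I handed the job in with the middle-sized spacer lying flat in the pocket against the brass stop, after a hold of about 10 N for over a second. On the way over the lip it jammed once, with horizontal force up to about 36 N, well above 16 N though before the stop; I backed off and pushed again at low force.

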